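Clamp the binding jig on the ski

ROBOT

A 6-joint arm with a two-finger parallel gripper is mounted at the origin on the work surface. World frame = base frame: x ahead of the robot, y to its left, z up, the work surface at z = 0. Lengths are in m, angles in rad, forces in N, time in s.
With the tool pointing down it reaches from about 0.275 to 0.975 m from the base axis. Payload 8.4 kg.
Tool frame: the origin (TCP) lies at the very end of the fingers, on their centre line; the grasp point (between the pads) lies 19 mm behind it; x points along the fingers, y is the direction in which the jaws open and shut, and the axes are right-handed (so a half turn about x gives the same grasp; the last joint's range is limited). The gripper opens to 92 mm and grips with 3 to 60 N. Pads are 20 mm wide; open, the fingers measure 128 mm over their backs; the gripper's body (75 mm by 189 mm) begins 69 mm behind the grasp point.
Start: joints at [1.227, 0.353, 1.633, -0, 1.155, -0.002], TCP at [0.209, 0.589, 0.215] pointing down, gripper open.
Joint ranges: [-2.63, 2.63], [-0.92, 2.1], [0.06, 2.66], [-1.3, 4.44], [0, 2.69], [-3.02, 3.02]. Speed limits (rad/s): [2.22, 2.22, 2.79, 3.14, 3.14, 3.14].

INTERFACE

Orientations are given as a unit quaternion [x, y, z, w].
In Python, from rig import bot, claw, ik, sensors, camera, find_in gives the robot as it stands. Calls block until the motion is done:
- bot.reach(position, orientation): joint-space move of the TCP to a pose.
- bot.servo_line(position, velocity=0.15, rotation=None): straight line of the TCP; rotation=None keeps the orientation; velocity is the mean speed in m/s.
- bot.set_joints(angles): joint-space move.
- claw.grip(opening, force=None): finger opening in m; force is the grip in N (None keeps the last); returns when the fingers have stopped.
- bot.pause(seconds).
- ik(position, orientation): joint angles nearest the present ones, or None.
- sensors.get_state(): the state.
- camera(name): name is "scene" or "top"; returns a dict with "image" (384x512x3 uint8, red, green, blue), "K" (3x3 intrinsics, pixels), "position" and "orientation" of the camera in the world. Camera axes: x right, y down, z forward; pixel columns grow to the right and rows downward; lengths in m; the calibration is good to about 2 mm. A picture is of the moment at which its call begins. There is no depth.
A pose or a line that the arm cannot do raises bot.PlanningError and nothing moves.
- bot.finish_job(): hands the job in, once; it reports no verdict.
Trained networks look in the newest picture that a camera, given by its name, has taken for a name from the list of things; names that differ only in an ending like _2 or _b are one class to them, and where a whole thing is asked for, a point or a joint stands for the part that bears it (a point fixed in the world has none). Each returns a list of dicts, best first, with "p" (0 to 1); they miss things now and then, are a little off and sometimes report something else, mostly with a low value. They report only what shows in the picture. A call takes as long as a camera call. They do not tell look-alikes from the thing itself.
- find_in(camera, label): "position" ([x, y, z] in m, in world coordinates, good to about 4 mm: the middle of the surface that is visible of it).
The state is a dict: "time": time; "joint_positions": joint angles; "qvel": joint speeds; "joint_torque": joint torques, N m; "position": TCP position; "eef_rot": TCP orientation; "wrist_force": force on the tool from outside, world axes, zero at the start; "ft_torque": the same for the moment, N m; "width": finger opening in m.
Only numpy, scipy, OpenCV 4.12 (cv2) and the standard library are available. Lean on these libraries where they do the work, as an engineer would, in place of code of your own. Each camera call takes 0.05 s, during which the arm holds its last target. There are 200 camera calls.

TASK

Get the binding jig ready for drilling: with the fingertips push the white jig plate along the ski until its front end is up against the metal stop, then push the clamp's toggle handle over past centre so that it snaps shut and its rubber foot holds the plate down there. Only push things, never lift the plate, and leave the iron, tin, thermometer and screwdriver alone; finish clear of everything.

Things in the scene. Friction and masses are not known exactly. Their poses are not given: they have to be found in the camera images.
- ski: Black ski, 75 mm wide, about 1.25 m long, fixed level on two low steel vises; its top face is 50 mm above the bench. Origin on the bench surface under its middle; y runs along the ski towards the stop and the upturned tip, x across it (the clamp stands on its -x side), z up.
- stop_face (a point): Centre of the lower edge of the stop's face, on the ski's top face. The stop is an aluminium block fixed across the ski, 60 mm wide (ski x), 16 mm along the ski, 28 mm high; its face looks to ski -y, towards the jig. Axes as the ski's.
- jig: Loose white plastic binding jig plate, 90 mm (its x) by 160 mm (its y) by 8 mm thick, about 0.25 kg, sitting on the ski like a saddle: side lips 10 mm deep hang down beside the ski with 1.5 mm play each side, so it slides only along the ski. Origin at the centre of the plate's underside (on the ski's top face); y along the ski towards the stop, z up. Starts 40 to 115 mm short of the stop.
- jig_nose (a point): Middle of the front (+y) end of the jig plate, at its underside: this end must come against the stop face. Axes as the jig's.
- jig_bar (a point): Centre of the rear face of the raised push bar that stands across the rear (-y) end of the jig: bar 70 mm wide (x), 10 mm thick (y), 30 mm high, its top 38 mm above the ski's top face. This point is 15 mm below the bar's top and 160 mm behind the nose; push here towards +y. Axes as the jig's.
- clamp_lever (a joint): Angle (rad) of the over-centre toggle clamp's lever: 0 = open (handle leaning 12 degrees away from the ski, hold-down arm raised), 0.51 = centre (handle leaning 17 degrees towards the ski), 0.87 = shut with the foot resting on the jig plate (handle leaning 38 degrees over towards the ski, arm level). Spring-loaded: it takes about 8 N at the knob to start it from open, falling to nothing at the centre, past which it snaps shut by itself.
- clamp_knob (a point): Centre of the black ball knob (24 mm diameter) at the end of the clamp's steel handle (12 mm thick), 90 mm from the pivot; when open it is 166 mm above the bench and 19 mm beyond the pivot (away from the ski), at the centre 164 mm high and 26 mm past the pivot towards the ski, when shut 149 mm high and 55 mm past the pivot. To shut the clamp it is pushed in the ski's +x direction.
- clamp_pivot (a point): Hinge axis of the clamp lever, 78 mm above the bench, 85 mm from the ski's middle line on its -x side; the hinge runs along the ski's y. The steel clamp base below and around it reaches up to 92 mm above the bench, within 30 mm of this point in x and 35 mm in y. The hold-down arm is 65 mm long; raised, it points up and over the edge of the ski, its end about 135 mm above the bench and about 40 mm from the ski's middle line. Axes as the ski's.
- clamp_pad: Black rubber foot (18 mm diameter, 16 mm long) under the end of the clamp's arm, on which it swivels a few degrees; origin at the arm's end, 20 mm above the foot's underside. When the clamp is shut it presses on the jig plate's top with about 8 N, 80 mm from the stop.
- iron: Small black waxing iron with a bow handle, 70 by 120 mm, 85 mm high, loose on the bench; origin at the centre of its underside. Leave alone.
- wax_tin: Round aluminium wax tin, 72 mm diameter, 26 mm high, loose on the bench; origin at the centre of its underside. Leave alone.
- thermometer: Flat orange snow thermometer, 26 by 150 by 8 mm, loose on the bench; origin at the centre of its underside. Leave alone.
- screwdriver: Steel screwdriver, about 200 mm long, lying loose on the bench; origin at its underside, near the middle. Leave alone.
Not all that is in view belongs to the job. Of the things like the jig, leave any that is brown or orange; of the rest the larger one is meant.

How it is judged:
On the way, in this order (a step that is already met when the one before it is completed fails the run):
1. the jig plate has been pushed up against the stop, with the clamp still open (y of jig_nose in the frame of stop_face above -0.003 m and z of jig_nose in the frame of stop_face between -0.004 and 0.004 m and value of joint clamp_lever below 0.4 rad), for 0.2 s.
2. the clamp has snapped shut with its foot on the jig plate (value of joint clamp_lever above 0.82 rad and contact force between clamp_pad and jig above 3 N), for 0.2 s.
At the end, for the whole second after the job is handed in: The jig plate lies flat on the ski (within 4 mm) with its front end within 3 mm of the stop, at rest, and the clamp lever is shut (beyond 0.82 rad) with its foot pressing on the plate with more than 3 N (all of step 2 and y of jig_nose in the frame of stop_face above -0.003 m and z of jig_nose in the frame of stop_face between -0.004 and 0.004 m and linear speed of jig below 0.01 m/s); the robot touches nothing.
It fails at once if the jig plate is lifted more than 10 mm or tipped (z of jig in the frame of ski above 0.06 m or angle between jig's own z axis and vertical above 0.15 rad).
It fails at once if the waxing iron is moved more than 20 mm (distance of iron from where it was at the start of the episode above 0.02 m).
It fails at once if the wax tin is moved more than 20 mm (distance of wax_tin from where it was at the start of the episode above 0.02 m).
It fails at once if the thermometer is moved more than 20 mm (distance of thermometer from where it was at the start of the episode above 0.02 m).
It fails at once if the screwdriver is moved more than 20 mm (distance of screwdriver from where it was at the start of the episode above 0.02 m).
It also fails if it takes over 48 s, if anything falls off the work surface, if the arm or the gripper's body presses on something with over 40 N, if the wrist force passes 120 N, or if a joint passes its speed limit or range.

## Working session

There is one attempt and no reset: what is moved stays moved. The work goes in short steps, each a Python script; the robot and the scene stay as the last script left them, time stands still between calls to the robot, and variables do not carry over. Pictures are saved under pics/ and viewed, about 8 in all and at most 12, crops included, and the job is handed in when it is done.

```bash
mkdir -p pics; ls
python3 - <<'E'
from rig import bot, claw, ik, sensors, camera, find_in
import cv2, numpy as np
for n in ("scene","top"):
    c=camera(n); cv2.imwrite(f"pics/{n}0.png",cv2.resize(c["image"][:,:,::-1],None,fx=1.5,fy=1.5))
    print(n,np.round(c["position"],3),np.round(c["orientation"],3),c["K"].tolist())
    for l in ("ski","stop_face","jig","jig_bar","clamp_knob","clamp_pivot","clamp_pad","iron","wax_tin","thermometer","screwdriver"):
        try: print(l,[(np.round(d["position"],3).tolist(),round(d["p"],2)) for d in find_in(n,l)])
        except Exception as e: print(l,e)
print(sensors.get_state())
E
```

```text
pics
scene [ 1.355 -0.117  0.894] [ 0.717  0.585 -0.241 -0.292] [[385.7015251322125, 0.0, 254.94783417369186], [0.0, 385.7015251322125, 191.65549337199238], [0.0, 0.0, 1.0]]
ski [([0.556, -0.052, 0.049], 0.67)]
stop_face [([0.555, -0.055, 0.051], 0.64), ([0.574, -0.088, 0.056], 0.26)]
jig [([0.853, -0.043, 0.017], 0.84), ([0.57, -0.087, 0.058], 0.77), ([0.841, 0.216, 0.018], 0.7), ([0.79, -0.277, 0.012], 0.6)]
jig_bar [([0.84, 0.216, 0.018], 0.92), ([0.854, -0.033, 0.014], 0.91), ([0.572, -0.088, 0.054], 0.82), ([0.786, -0.274, 0.015], 0.71)]
clamp_knob [([0.455, -0.041, 0.131], 0.45)]
clamp_pivot [([0.556, -0.056, 0.048], 0.83)]
clamp_pad []
iron [([0.342, 0.116, 0.038], 0.97)]
wax_tin [([0.686, 0.08, 0.031], 0.8)]
thermometer [([0.686, -0.115, 0.012], 0.9), ([0.554, -0.055, 0.05], 0.36)]
screwdriver [([0.455, -0.286, 0.02], 0.55)]
top [0.413 0.038 1.133] [-0.698  0.71  -0.061  0.074] [[359.5677798071389, 0.0, 260.05707794650164], [0.0, 359.5677798071389, 195.86238833781266], [0.0, 0.0, 1.0]]
ski [([0.511, 0.103, 0.049], 0.77)]
stop_face [([0.516, 0.105, 0.051], 0.85)]
jig [([0.784,
[... 482 characters left out ...]
r [([0.446, -0.28, 0.023], 0.84)]
{'time': 1.2, 'joint_positions': array([ 1.22661074e+00,  3.53021531e-01,  1.63340003e+00,  1.16876963e-05,
        1.15518311e+00, -2.42701868e-03]), 'qvel': array([-0.00073899, -0.00040413, -0.00142568,  0.00085992, -0.00147142,
        0.00186353]), 'joint_torque': array([-1.99354225e-03, -5.93760574e+01, -3.34564984e+01,  6.94822753e-02,
        1.57533609e-02,  5.30805181e-06]), 'position': array([0.20947979, 0.58885599, 0.2145695 ]), 'eef_rot': array([ 0.12024084,  0.69681239, -0.1202479 ,  0.69680347]), 'wrist_force': array([0.6378826 , 0.52388749, 0.53551752]), 'ft_torque': array([-0.01726889, -0.01199405,  0.05339849]), 'width': 0.09177454137823446}
```

View pics/scene0.png

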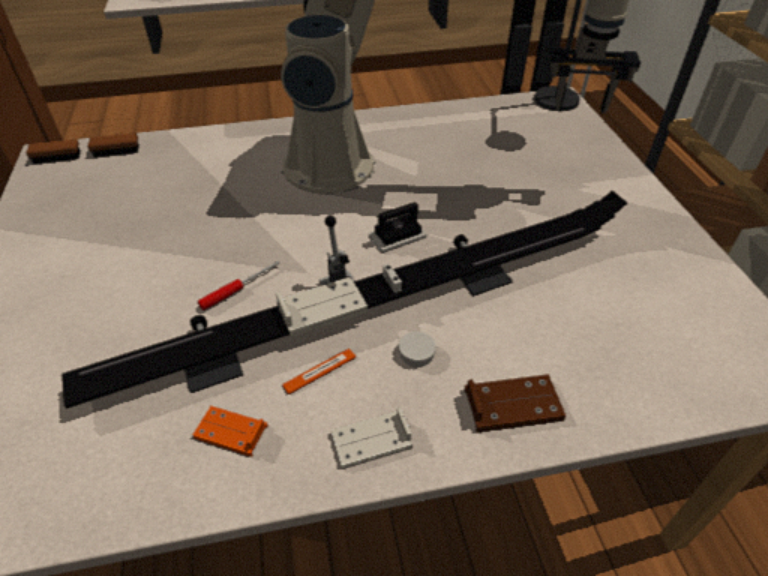

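View pics/top0.png

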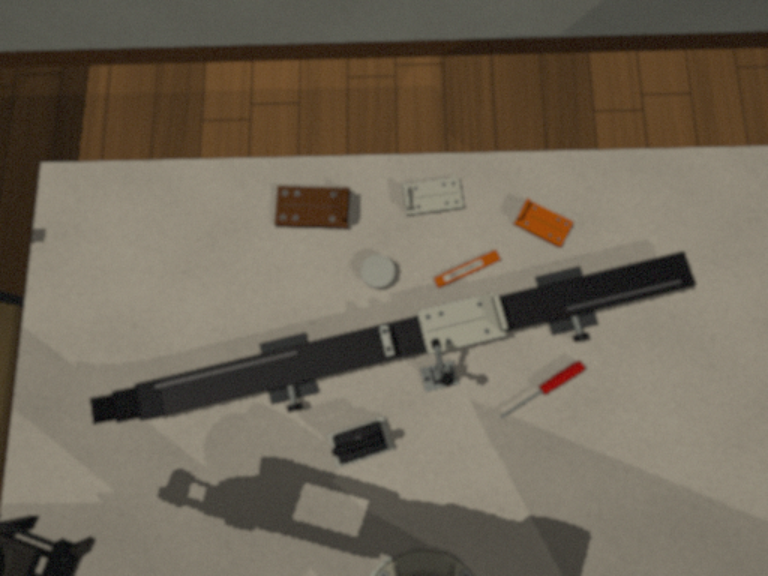

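Scene: the white jig sits on the ski, with its bar at the right end in the top view (~500,312). The stop is at ~(387,340), the clamp at ~(440,372), and its knob leans towards the robot at ~(448,380). The white one on the bench is smaller, so the one on the ski is meant. I'll crop for detail.

Run:
```python
from rig import camera
import cv2, numpy as np
t=camera("top")["image"][:,:,::-1]; s=camera("scene")["image"][:,:,::-1]
cv2.imwrite("pics/t_crop.png",cv2.resize(t[185:285,240:373],None,fx=6,fy=6,interpolation=cv2.INTER_CUBIC))
cv2.imwrite("pics/s_crop.png",cv2.resize(s[135:235,160:293],None,fx=6,fy=6,interpolation=cv2.INTER_CUBIC))
```

```text
(no output)
```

View pics/t_crop.png

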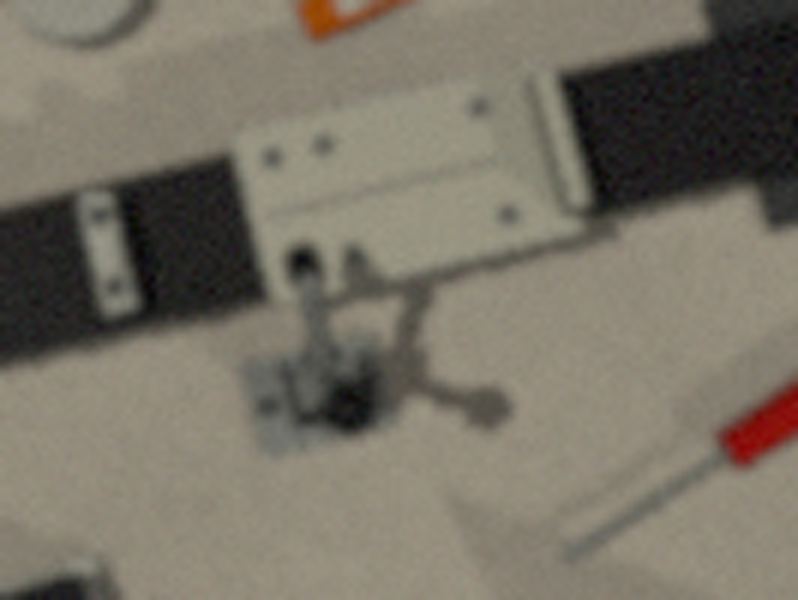

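View pics/s_crop.png

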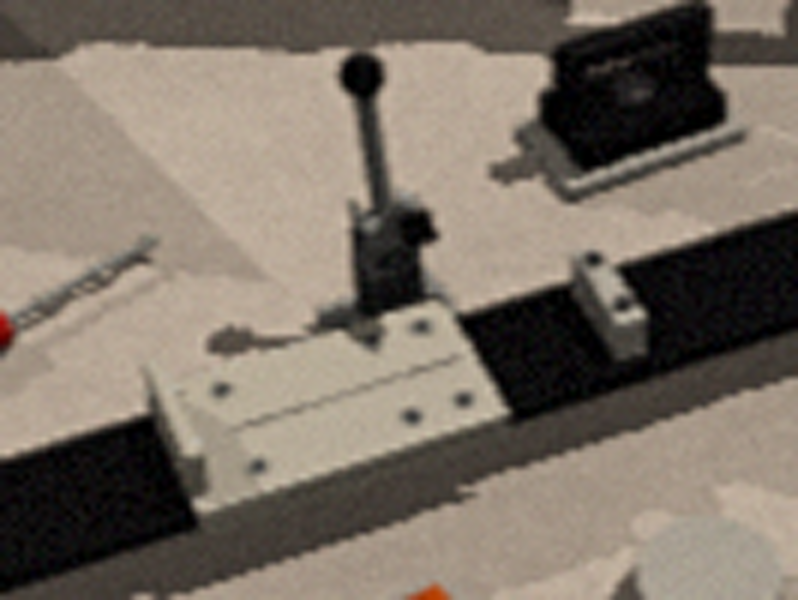

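The crops show: bar rear top edge (562,72)-(595,205), plate front edge (237,150)-(270,303), stop top (78..142,192..318), and knob (352,402) in the top crop and (361,75) in the scene crop. The hold-down arm is raised, its tip at (303,262). Next I'll compute positions.

```bash
cat > h.py <<'E'
import numpy as np
from rig import camera
from scipy.spatial.transform import Rotation as R
C={n:camera(n) for n in ("top","scene")}
O={"top":(240,185),"scene":(160,135)}
def ray(n,p):
    c=C[n]; u=O[n][0]+(p[0]+.5)/6-.5; v=O[n][1]+(p[1]+.5)/6-.5
    return np.array(c["position"]),R.from_quat(c["orientation"]).apply(np.linalg.inv(c["K"])@[u,v,1])
def at(n,p,z):
    o,d=ray(n,p); return o+d*(z-o[2])/d[2]
E
python3 - <<'E'
from h import *
P=lambda *a:np.round(at(*a),4)
t="top";s="scene"
print("bar rear top ends",P(t,(562,72),.088),P(t,(595,205),.088)," scene",P(s,(148,365),.088),P(s,(193,492),.088))
print("plate front",P(t,(237,150),.058),P(t,(270,303),.058)," scene",P(s,(440,300),.058),P(s,(510,410),.058))
print("stop top",[P(t,p,.078) for p in ((78,198),(115,192),(142,308),(105,318))])
print("stop scene",[P(s,p,.078) for p in ((572,258),(612,325))])
k=[P(t,(352,402),.166),P(s,(361,75),.166)]; print("knob",k)
o1,d1=ray(t,(352,402));o2,d2=ray(s,(361,75))
l=np.linalg.lstsq(np.c_[d1,-d2],o2-o1,rcond=None)[0];print("tri",o1+d1*l[0],o2+d2*l[1])
print("ski edge",P(t,(0,205),.05),P(t,(225,158),.05),P(t,(0,358),.05),P(t,(765,185),.05),P(t,(580,72),.05))
print("arm end",P(t,(303,262),.135))
E
```

```text
bar rear top ends [ 0.6098 -0.1594  0.088 ] [ 0.5439 -0.1718  0.088 ]  scene [ 0.5508 -0.1662  0.088 ] [ 0.6366 -0.1518  0.088 ]
plate front [0.5786 0.     0.058 ] [ 0.5016 -0.0144  0.058 ]  scene [ 0.5044 -0.0168  0.058 ] [0.5879 0.0046 0.058 ]
stop top [array([0.5531, 0.0795, 0.078 ]), array([0.5557, 0.0613, 0.078 ]), array([0.4985, 0.0489, 0.078 ]), array([0.494, 0.067, 0.078])]
stop scene [array([0.5081, 0.052 , 0.078 ]), array([0.5597, 0.0619, 0.078 ])]
knob [array([ 0.4484, -0.0442,  0.166 ]), array([ 0.4481, -0.0428,  0.166 ])]
tri [ 0.44839354 -0.04412711  0.16650718] [ 0.44858608 -0.04280829  0.16640217]
ski edge [0.5539 0.1202 0.05  ] [0.5759 0.0059 0.05  ] [0.4771 0.1205 0.05  ] [ 0.5572 -0.2651  0.05  ] [ 0.6168 -0.1757  0.05  ]
arm end [ 0.5139 -0.0264  0.135 ]
```

```bash
cat > g.py <<'E'
import numpy as np
from rig import bot, claw, ik, sensors, camera, find_in
from scipy.spatial.transform import Rotation as R
a=np.radians(12.0)
ex=np.array([np.cos(a),np.sin(a),0]); ey=np.array([-np.sin(a),np.cos(a),0]); ez=np.array([0,0,1.])
def down(jaw):  # tool x down, tool y along jaw
    return R.from_matrix(np.c_[-ez,jaw,np.cross(-ez,jaw)]).as_quat()
def best(p,jaw):
    q0=sensors.get_state()["joint_positions"]
    c=[(np.abs(ik(p,down(s*jaw))-q0).max(),tuple(down(s*jaw))) for s in (1,-1) if ik(p,down(s*jaw)) is not None]
    return list(min(c)[1])
def F(d): 
    return float(sensors.get_state()["wrist_force"]@d)
E
cat > p1.py <<'E'
from g import *
B=np.array([.579,-.166,0]); S=B-ey*.037
claw.grip(0.0)
p=S+ez*.25; q=best(p,ex); bot.reach(p,q)
bot.servo_line(S+ez*.066,velocity=.15)
f0=F(ey); print("t",sensors.get_state()["time"],"f0",f0)
bot.servo_line(S+ez*.066+ey*.065,velocity=.06); print("push",F(ey)-f0)
d=.065
while d<.135:
    d+=.002; bot.servo_line(S+ez*.066+ey*d,velocity=.03); f=F(ey)-f0
    print(round(d,3),round(f,1),end="; ")
    if f<-18: break
st=sensors.get_state();print(st["time"],st["position"],st["wrist_force"])
import cv2
t=camera("top")["image"][:,:,::-1]; s=camera("scene")["image"][:,:,::-1]
o=np.vstack([cv2.resize(i,None,fx=4,fy=4,interpolation=cv2.INTER_CUBIC) for i in (t[185:260,200:373],s[135:210,160:333])])
cv2.imwrite("pics/push.png",o)
E
python3 p1.py
```

```text
t 7.2 f0 0.024328068952128426
push -0.3582235256717721
0.067 0.3; 0.069 -0.3; 0.071 -0.1; 0.073 -0.7; 0.075 0.3; 0.077 0.2; 0.079 0.1; 0.081 0.4; 0.083 -0.1; 0.085 -1.0; 0.087 -1.1; 0.089 0.0; 0.091 -0.2; 0.093 0.9; 0.095 0.9; 0.097 -8.2; 0.099 -16.8; 0.101 -26.2; 12.9333 [ 0.56713528 -0.10819377  0.0667752 ] [ -0.03720984 -26.7299013   -0.41800064]
```

View pics/push.png

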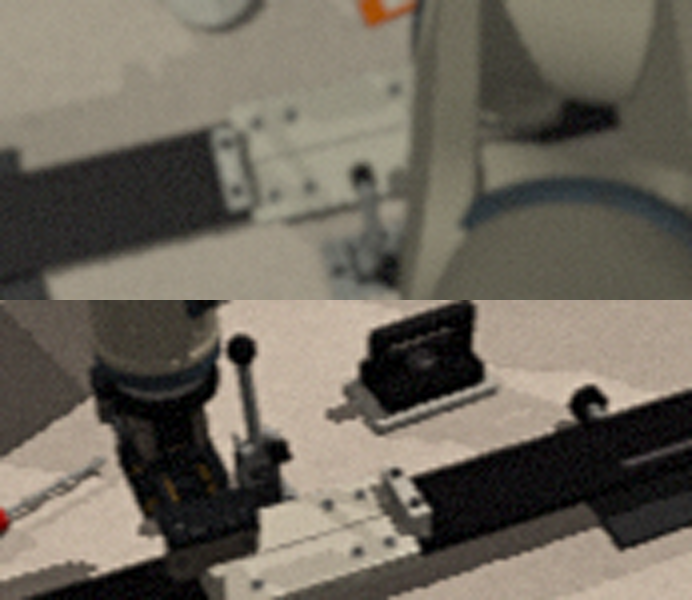

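The jig front is up against the stop (at about (238,190) top, (400,505) scene). Contact force rose sharply to 26 N, and the clamp is still open. Next I'll back off and push the knob.

```bash
cat > p2.py <<'E'
from g import *
p=np.array(sensors.get_state()["position"])
bot.servo_line(p-ey*.04,velocity=.1)
p=p-ey*.04; p[2]=.26; bot.servo_line(p,velocity=.2)
K=np.array([.4484,-.0435,0]); S=K-ex*.044
q=best(S+ez*.26,ey); bot.reach(S+ez*.26,q)
bot.servo_line(S+ez*.152,velocity=.15)
f0=F(ex); print("t",sensors.get_state()["time"])
d=.0
while d<.074:
    d+=.006; bot.servo_line(S+ez*.152+ex*d,velocity=.05); print(round(d,3),round(F(ex)-f0,1),end="; ")
print(sensors.get_state()["time"])
bot.servo_line(S+ez*.152+ex*.02,velocity=.15); bot.servo_line(S+ez*.27+ex*.01,velocity=.2)
bot.servo_line(np.array([.35,-.20,.30]),velocity=.25)
import cv2
for n in ("top","scene"): print(n,*[(l,[(np.round(x["position"],3).tolist(),round(x["p"],2)) for x in (camera(n),find_in(n,l))[1]]) for l in ("clamp_knob","clamp_pad")])
t=camera("top")["image"][:,:,::-1]; s=camera("scene")["image"][:,:,::-1]
o=np.vstack([cv2.resize(i,None,fx=4,fy=4,interpolation=cv2.INTER_CUBIC) for i in (t[185:260,200:373],s[135:210,160:333])])
cv2.imwrite("pics/shut.png",o)
st=sensors.get_state();print(st["time"],st["position"],st["wrist_force"])
E
python3 p2.py
```

```text
t 16.925
0.006 -0.2; 0.012 0.1; 0.018 -1.5; 0.024 -8.1; 0.03 -6.5; 0.036 -5.3; 0.042 -3.2; 0.048 -1.8; 0.054 -1.6; 0.06 -0.6; 0.066 -0.1; 0.072 0.2; 0.078 -0.8; 20.3917
top ('clamp_knob', [([0.498, -0.034, 0.115], 0.61)]) ('clamp_pad', [])
scene ('clamp_knob', [([0.518, -0.033, 0.085], 0.48), ([0.455, -0.287, 0.021], 0.26)]) ('clamp_pad', [])
22.9833 [ 0.35012895 -0.19977713  0.2999987 ] [ 0.61303532 -0.36220178  0.16791452]
```

View pics/shut.png

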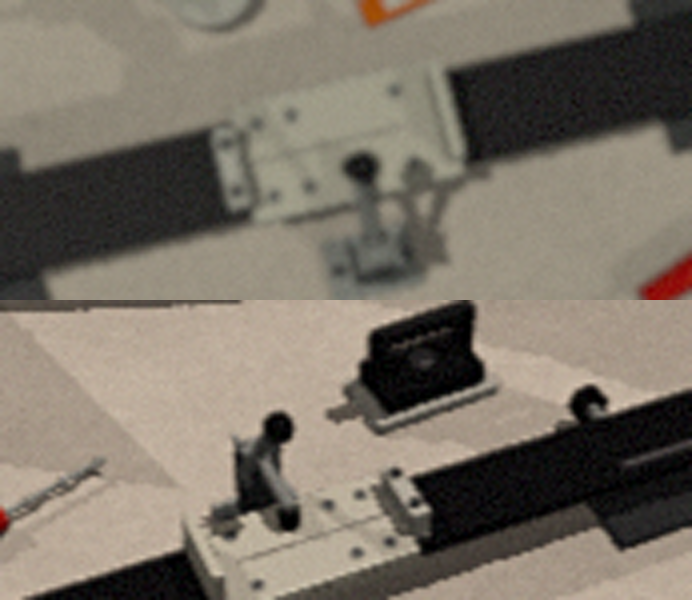

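The clamp looks shut: the foot is on the plate at (288,515) in the scene view, the arm is level, and the nose is still at the stop. I'll triangulate the knob (expected 55 mm past the pivot, 149 mm high), then hand in.

Run:
```python
from h import *; from g import *
def ry(n,u,v):
    c=C[n]; return np.array(c["position"]),R.from_quat(c["orientation"]).apply(np.linalg.inv(c["K"])@[u,v,1])
o1,d1=ry("top",200+360/4-.4,185+167/4-.4); o2,d2=ry("scene",160+279/4-.4,135+127/4-.4)
l=np.linalg.lstsq(np.c_[d1,-d2],o2-o1,rcond=None)[0]; k=(o1+d1*l[0]+o2+d2*l[1])/2
piv=np.array([.4484,-.0435,0])+ex*.019
past=(k-piv)@ex; print(k,"past pivot",past)
if past>.048 and abs(k[2]-.149)<.006: bot.finish_job(); print("handed in",sensors.get_state()["time"])
```

```text
[ 0.51786033 -0.02503822  0.14670687] past pivot 0.052780877940255634
the job is handed in; nothing more can be done
the job is handed in; nothing more can be done
```

The jig plate is up against the stop, the clamp is shut on it, and I've handed the job in; the system gave no verdict.

- **Jig:** I pushed the white plate on the ski by its rear bar with closed fingertips for about 60 mm. The push force then rose sharply, reaching 26 N, which showed the plate had met the stop. The clamp was still open in the picture taken at that point.
- **Clamp:** I backed off and pushed the knob towards the ski. The force peaked at about 8 N and fell to nothing past centre, as it should when the clamp snaps shut. I then moved the arm clear.

**Last checks:**
- **Knob position:** it measured 53 mm past the pivot and 147 mm high. The expected values when shut are 55 mm and 149 mm, so this is within measurement error.
- **Final picture:** the arm is level with the foot on the plate, the nose is still against the stop, and the robot is clear. The parts of the iron, tin, thermometer and screwdriver that show in the close-ups look unmoved; I didn't measure them again.
- **Not confirmed:** the detector didn't find the rubber foot, so I judged its contact from the picture and the knob position, not from a direct force reading. The detector's knob heights (0.085–0.115 m) were lower than my own measurement; it seems to report the middle of the whole lever.

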